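# Stack a child's sandal sole on the gluing jig

## Robot

A 6-joint arm with a two-finger parallel gripper is mounted at the origin on the work surface. World frame = base frame: x ahead of the robot, y to its left, z up, the work surface at z = 0. Lengths are in m, angles in rad, forces in N, time in s.
With the tool pointing down it reaches from about 0.3 to 0.775 m from the base axis. Payload 14.6 kg.
Tool frame: the origin (TCP) lies at the very end of the fingers, on their centre line; the grasp point (between the pads) lies 19 mm behind it; z points along the fingers, y is the line along which they close (so a half turn about z gives the same grasp; the last joint's range is limited). The gripper opens to 94 mm and grips with 3 to 60 N. Pads are 16 mm wide; open, the fingers measure 119 mm over their backs; the gripper's body (75 mm by 177 mm) begins 78 mm behind the grasp point.
Start: joints at [1.091, 0.3, 1.521, -0, 1.321, -0.067], TCP at [0.221, 0.504, 0.205] pointing down, gripper open.
Joint ranges: [-3.03, 3.03], [-0.79, 2.21], [0.23, 2.52], [-1.04, 4.18], [0, 3.07], [-2.55, 2.55]. Speed limits (rad/s): [2.22, 2.22, 2.57, 3.14, 3.14, 3.14].

## Interface

Orientations are given as [roll, pitch, yaw] about the fixed x, y, z axes, in that order (R = Rz(yaw) Ry(pitch) Rx(roll)).
In Python, from station import status, vision, order, silhouettes gives the robot as it stands. The module is installed in compiled form; this text tells all that it offers.
- The arm moves only by the shell command python3 -m pendant 'ROWS' [FORCE]. ROWS is JSON, one flat list of numbers, 7 for each row, row after row: the shift along the tool's x, y, z in units of 500 mm (1.0 is 500 mm), then the turn, a rotation vector about the tool's x, y, z in units of 90 degrees (1.0 is 90 degrees), then the opening, from -1 (shut) to 1 (fully open). A call has 1 to 12 rows; each row is the pose to reach, as a shift and turn from the pose commanded when the call began, along the tool's axes at that moment; what a row does not reach only later rows make up. A row lasts 1/10 s, in which the tool goes at most 50 mm and 8.59 degrees, less where a joint would pass 70% of its speed; a pose out of reach is approached as far as the arm can. A call with a number of a shift or a turn outside -1 to 1 is refused whole. A call with a gripper value outside its range is refused whole. The fingers move at their own pace and stop on an object; FORCE is the grip in N (left out, the last holds). Time passes only in rows, so rows that repeat a pose let the fingers close. It gives the time, the measured TCP pose, the force, the opening and the grip force at its end, in the units of the state.
- status.get_obs(): the state, without advancing time (a new reading comes with each control period).
- vision.camera(name): name is "scene" or "top" or "wrist"; returns a dict with "pixels" (480x640x3 uint8, red, green, blue), "K" (3x3 intrinsics, pixels), "k1" (the pictures are not rectified: a ray, as slopes to the right and down, at radius r is drawn at 1 + k1 r^2 times it, then the intrinsics apply), "R" (3x3) and "t" (3): a world point X has camera coordinates R X + t. Camera axes: x right, y down, z forward; pixel columns grow to the right and rows downward; lengths in m; the calibration is good to about 2 mm. A picture is of the moment at which its call begins. There is no depth.
- order.hand_in(): hands the job in; it is judged then, once.
Trained networks look in a picture, given as the dict that the camera call returned (one of the last four; its "shot" number tells which), for a name from the list of things; names that differ only in an ending like _2 or _b are one class to them, and where a whole thing is asked for, a point or a joint stands for the part that bears it (a point fixed in the world has none). Each returns a list of dicts, best first, with "score" (0 to 1); they miss things now and then, are a little off and sometimes report something else, mostly with a low value. They report only what shows in the picture. A call takes as long as a camera call. They do not tell look-alikes from the thing itself.
- silhouettes(target, picture): "region" (480x640 bool, what is visible of it) and "extent" ([left, top, right, bottom] in pixels, round what is visible of it).
The state is a dict: "time_s": time; "qpos": joint angles; "joint_vel": joint speeds; "tau": joint torques, N m; "ee_pos": TCP position; "eef_rot": TCP orientation; "force": force on the tool from outside, world axes, zero at the start; "moment": the same for the moment, N m; "grip_width": finger opening in m; "grip_force": force on a finger pad.
Only numpy, scipy, OpenCV 4.12 (cv2) and the standard library are available. Lean on these libraries where they do the work, as an engineer would, in place of code of your own. Each camera call takes 0.05 s, during which the arm holds its last target. There are 200 camera calls.

## Task

Build up the sandal sole on the two-dowel jig: first the outsole (the biggest and thickest sole blank), then the midsole (the middle-sized one), then the insole (the smallest, with two strap slots), each with its toe towards the rounded end of the jig board and pushed flat down over both dowels, and last the aluminium pressing plate over the same dowels on top. Let go of everything, and leave the thread spool, tape roll and glue jar where they are.

Things in the scene. Friction and masses are not known exactly. Their poses are not given: they have to be found in the camera images.
- jig: Fixed plywood board 198 x 96 x 18 mm, one end square, the TOE end (+x) a half circle. Two steel dowels, 8 mm thick, stand 60 mm above its top (tips 78 above bench; top 12 mm tapers to 2.4) at x=+50 (toe) and x=-50 (heel). Origin: midway between the dowels, at bench level; x to the toe end, z up. Undersides in the finished stack above origin: outsole 18, midsole 34, insole 48, plate 60 mm.
- outsole: Outsole, tan crepe, the largest: stiff sandal-sole blank 168 long, 16 thick; toe curve radius 36 with a small big-toe bulge, heel radius 27, parallel waist 54 wide for the middle 30 mm. 12 mm through-holes at the centres of both curves, 100 apart. Origin: TOE hole centre at underside; x to the toe, z up; heel hole x=-100, waist centre x=-50. 0.1 to 0.2 kg.
- midsole: Midsole, cork, the middle-sized: stiff sandal-sole blank 159 long, 14 thick; toe curve radius 31 with a small big-toe bulge, heel radius 23, parallel waist 46 wide for the middle 30 mm. 12 mm through-holes at the centres of both curves, 100 apart. Origin: TOE hole centre at underside; x to the toe, z up; heel hole x=-100, waist centre x=-50. 35 to 70 g.
- insole: Insole, pale fibreboard, the smallest: stiff sandal-sole blank 149 long, 12 thick; toe curve radius 26 with a small big-toe bulge, heel radius 19, parallel waist 38 wide for the middle 30 mm. 12 mm through-holes at the centres of both curves, 100 apart. Origin: TOE hole centre at underside; x to the toe, z up; heel hole x=-100, waist centre x=-50. Dark strap slot on each side of waist.
- press_plate: Rectangular aluminium plate 150 x 50 x 14 mm, two 12 mm through-holes on its long centre line at x=+50 and x=-50, and in the middle an upright grip rib 50 long (x), 20 wide (y), rising 26 above the plate (top at 40). Origin: centre of its underside; x along its length, z up. Both ends alike: goes on either way round. 0.28 to 0.56 kg.
- thread_spool: Bystander: standing spool of beige thread with green ends, 42 mm diameter, 64 mm high. Origin: centre of its underside. Loose.
- tape_roll: Bystander: roll of cream masking tape lying flat, 90 mm outer and 74 mm inner diameter, 24 mm high. Origin: centre of its underside. Loose.
- glue_jar: Bystander: closed jar with white cap, 54 mm diameter, 65 mm high. Origin: centre of its underside. Loose.
Things that resemble listed ones, but are neither listed nor needed, are in the scene too. Leave any purple look-alike of the outsole alone.

How it is judged:
By the outcome, as a careful person would: the job done as asked, in the order asked, and still so for the second after the job is handed in, with the robot touching nothing.
It also fails if it takes over 115 s, if anything falls off the work surface, if the arm or the gripper's body presses on something with over 40 N, if the wrist force passes 120 N, or if a joint passes its speed limit or range.

## Working session

There is one attempt and no reset: what is moved stays moved. The work goes in short steps, Python scripts to look and compute and a shell command to move; the robot and the scene stay as the last step left them, time stands still between calls to the robot, and variables do not carry over. Pictures are saved under pics/ and viewed, at most 14 in all, crops included, and the job is handed in when it is done.

```bash
mkdir -p pics; python3 - <<'E'
from station import status, vision
import cv2,numpy as np
np.set_printoptions(precision=4,suppress=True)
print(status.get_obs())
for n in("top","scene"):
    p=vision.camera(n); print(n,p["K"],p["k1"],p["R"],p["t"],p["shot"]); cv2.imwrite(f"pics/{n}0.png",p["pixels"][:,:,::-1])
E
```

```text
{'time_s': 0.0, 'qpos': array([ 1.0914,  0.3005,  1.5216, -0.    ,  1.3207, -0.0666]), 'joint_vel': array([-0.0006, -0.0004, -0.0006,  0.0004, -0.0001,  0.0005]), 'tau': array([ -0.0008, -53.1798, -35.2732,   0.0709,   0.0243,  -0.0001]), 'ee_pos': array([0.2205, 0.5036, 0.2049]), 'eef_rot': array([-3.1404, -0.0001,  2.7288]), 'force': array([-0.7457, -0.5933, -0.3468]), 'moment': array([-0.0051, -0.0193, -0.028 ]), 'grip_force': 0.0, 'grip_width': 0.09417809370902906}
top [[525.0106   0.     320.7389]
 [  0.     525.0106 245.5506]
 [  0.       0.       1.    ]] 0.04594984021543453 [[-0.0287 -0.9995 -0.0155]
 [-0.9936  0.0302 -0.1092]
 [ 0.1096  0.0122 -0.9939]] [0.0873 0.5779 1.1641] 1
scene [[571.2635   0.     308.6657]
 [  0.     571.2635 237.2884]
 [  0.       0.       1.    ]] 0.0030229940597004254 [[-0.179   0.9837  0.0155]
 [ 0.6525  0.1305 -0.7464]
 [-0.7363 -0.1235 -0.6653]] [ 0.0344 -0.3436  1.7196] 2
```

View pics/top0.png

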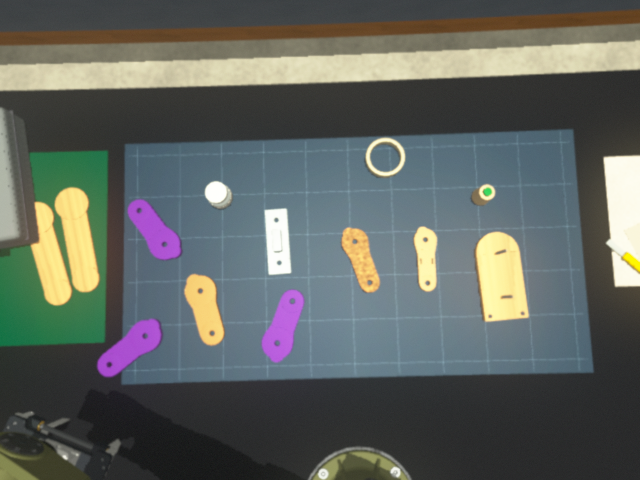

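View pics/scene0.png

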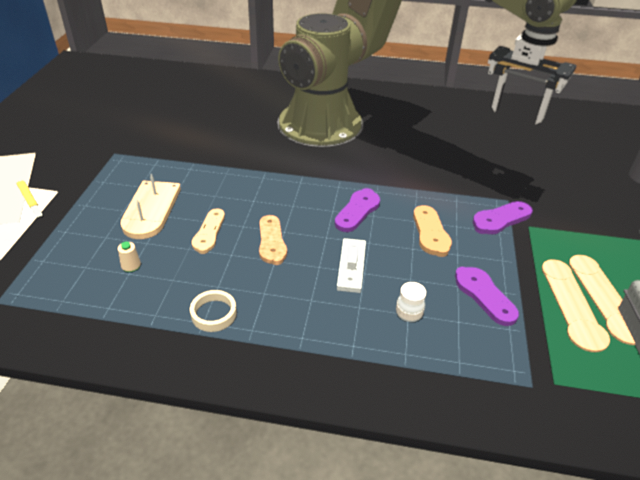

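The top view shows these candidates for the outsole:
- tan sole at (205,310)
- purple soles at (155,230), (130,348) and (284,326), which are look-alikes to leave alone
- two flat pale pieces on the green mat at (50,250) and (77,240)

The tan one at (205,310) fits the description. The other parts are the midsole (cork) at (361,260), the insole with slots at (427,258), the plate at (277,242) and the jig at (502,278) with its toe up. I'll rectify each one and measure it.

```bash
cat > h.py <<'E'
import numpy as np, cv2
from station import status, vision, silhouettes
np.set_printoptions(precision=4,suppress=True)
def proj(p,X):
    c=np.atleast_2d(X)@p["R"].T+p["t"]; s=c[:,:2]/c[:,2:]; r2=(s**2).sum(1,keepdims=True)
    s=s*(1+p["k1"]*r2); return s@p["K"][:2,:2].T+p["K"][:2,2]
def unproj(p,uv,z):
    d=(np.atleast_2d(uv)-p["K"][:2,2])/p["K"][0,0]; s=d.copy()
    for _ in range(10): s=d/(1+p["k1"]*(s**2).sum(1,keepdims=True))
    D=np.c_[s,np.ones(len(s))]@p["R"]; C=-p["R"].T@p["t"]
    return (C+D*((z-C[2])/D[:,2])[:,None])[:,:2]
def rect(p,c,z,half=0.11,mm=0.5):
    """patch, world-aligned: image up = +x, image left = +y, mm per pixel"""
    n=int(2*half*1000/mm); j,i=np.meshgrid(np.arange(n),np.arange(n))
    X=np.stack([c[0]+half-i*mm/1e3,c[1]+half-j*mm/1e3,np.full(i.shape,z)],-1).reshape(-1,3)
    uv=proj(p,X).astype(np.float32).reshape(n,n,2)
    return cv2.remap(p["pixels"],uv[...,0],uv[...,1],cv2.INTER_CUBIC)
E
python3 - <<'E'
from h import *
p=vision.camera("top"); out=[]
for n,uv,z in[("outsole",(205,310),.016),("midsole",(361,260),.014),("insole",(427,258),.012),("press_plate",(277,242),.014),("jig",(502,278),.018)]:
    c=unproj(p,uv,z)[0]; im=rect(p,c,z); print(n,c,[(round(s["score"],2),s["extent"]) for s in silhouettes(n,p)])
    im=cv2.resize(im[:,100:340] if n!="jig" else im[:,80:360],None,fx=.9,fy=1.0)[:, :, ::-1].copy()
    out.append(cv2.resize(rect(p,c,z,half=.11)[:,:,::-1][:,90:350],(260,440)))
m=np.vstack([np.hstack(out[:3]),]); cv2.imwrite("pics/soles.png",m)
cv2.imwrite("pics/pj.png",np.hstack(out[3:]))
E
```

```text
outsole [0.4422 0.3385] [(0.92, [100.4, 317.3, 159.5, 373.3]), (0.91, [185.6, 274.9, 224.4, 346.9]), (0.9, [127.0, 203.0, 181.9, 259.0]), (0.63, [263.4, 289.3, 307.8, 361.0])]
midsole [ 0.5459 -0.0214] [(0.79, [343.9, 229.1, 380.5, 295.2])]
insole [ 0.5462 -0.1731] [(0.73, [412.6, 226.4, 438.6, 292.3]), (0.51, [365.9, 138.7, 402.7, 176.6])]
press_plate [0.5936 0.1715] [(0.56, [263.2, 208.4, 288.2, 272.4])]
jig [ 0.4954 -0.3382] [(0.73, [475.8, 232.4, 529.4, 324.6]), (0.53, [366.6, 138.0, 402.1, 178.3])]
```

View pics/soles.png

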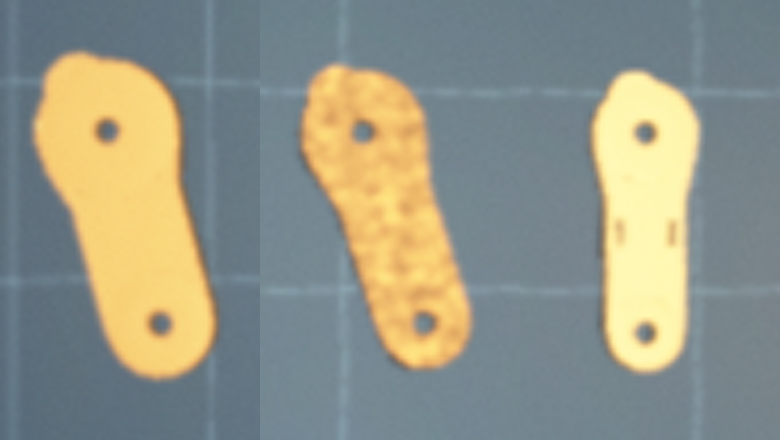

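View pics/pj.png

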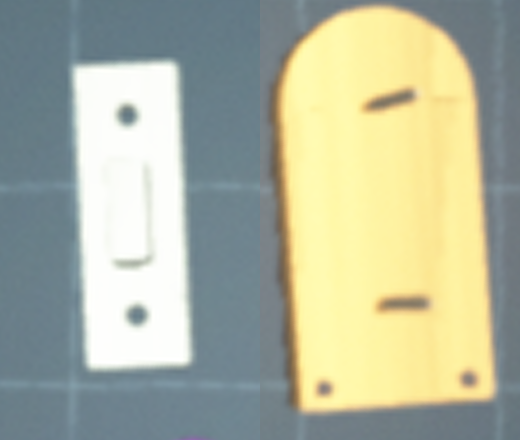

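The crops confirm the tan outsole, the cork midsole and the insole with two slots. All three toes point up (+x). The plate and jig also have their long axes near +x, with the jig's round end up. Next I'll measure the hole centres and the dowels.

```bash
cat >> h.py <<'E'
def holes(p,c,z,guess,r=.012,mm=.25):
    """refine dark hole centre near world guess at height z (inverse-brightness centroid)"""
    g=np.array(guess,float)
    for _ in range(3):
        im=rect(p,g,z,half=r,mm=mm).astype(float).sum(2); n=len(im); i,j=np.indices(im.shape)
        w=np.clip(np.median(im)*.82-im,0,None); w[np.hypot(i-n/2,j-n/2)>n/2]=0
        g=g+[r-(w*i).sum()/w.sum()*mm/1e3, r-(w*j).sum()/w.sum()*mm/1e3]
    return g
def fit(h): # toe,heel -> mid, yaw, dist
    d=h[0]-h[1]; return (h[0]+h[1])/2,np.degrees(np.arctan2(d[1],d[0])),np.linalg.norm(d)*1e3
E
cat > m.py <<'E'
from h import *
p=vision.camera("top")
# patch px (in 260x440 crop; +90 col) -> world
def w(c,i,j): return np.array([c[0]+.11-i*.0005,c[1]+.11-(j+90)*.0005])
for n,uv,z,a in[("outsole",(205,310),.016,[(130,106),(322,160)]),("midsole",(361,260),.014,[(130,103),(322,164)]),("insole",(427,258),.012,[(131,125),(332,125)]),("press_plate",(277,242),.014,[(114,127),(315,137)])]:
    c=unproj(p,uv,z)[0]; h=[holes(p,c,z,w(c,*q)) for q in a]; print(n,h,*fit(h))
c=unproj(p,(502,278),.018)[0]; im=rect(p,c,.018)
s=[s for s in silhouettes("jig",p)][0]["region"]
hsv=cv2.cvtColor(im,cv2.COLOR_RGB2HSV); m=((hsv[...,0]<35)&(hsv[...,1]>60)&(hsv[...,2]>150)).astype(np.uint8)
k=max(cv2.findContours(m,cv2.RETR_EXTERNAL,cv2.CHAIN_APPROX_NONE)[0],key=cv2.contourArea)
(x,y),sz,an=cv2.minAreaRect(k); print("jig rect",c[0]+.11-y*.0005,c[1]+.11-x*.0005,np.array(sz)*.5,an)
for q in [(103,365-260),(307,381-260),(97,414-260),(303,429-260)]: print("dowel end px",proj(p,[*w(c,*q),.018]),"at z18",w(c,*q))
cv2.imwrite("pics/sj.png",cv2.resize(vision.camera("scene")["pixels"][165:275,110:290,::-1],None,fx=4,fy=4,interpolation=cv2.INTER_CUBIC))
E
python3 m.py
```

```text
outsole [array([0.4872, 0.3505]), array([0.3905, 0.3239])] [0.4388 0.3372] 15.371577961692996 100.29504130720441
midsole [array([ 0.5911, -0.0088]), array([ 0.4952, -0.0395])] [ 0.5431 -0.0242] 17.738185619857173 100.68365107959514
insole [array([ 0.59  , -0.1711]), array([ 0.4898, -0.1713])] [ 0.5399 -0.1712] 0.11574868363197445 100.26748666076601
press_plate [array([0.6463, 0.173 ]), array([0.5462, 0.1682])] [0.5963 0.1706] 2.7331154829068223 100.25904551140955
jig rect 0.5021642145737669 -0.33453398316888 [200.887 100.877] 86.1627426147461
dowel end px [[494.6897 252.4755]] at z18 [ 0.5539 -0.3257]
dowel end px [[501.3174 297.3479]] at z18 [ 0.4519 -0.3337]
dowel end px [[505.5037 250.8469]] at z18 [ 0.5569 -0.3502]
dowel end px [[512.0532 296.1812]] at z18 [ 0.4539 -0.3577]
```

View pics/sj.png

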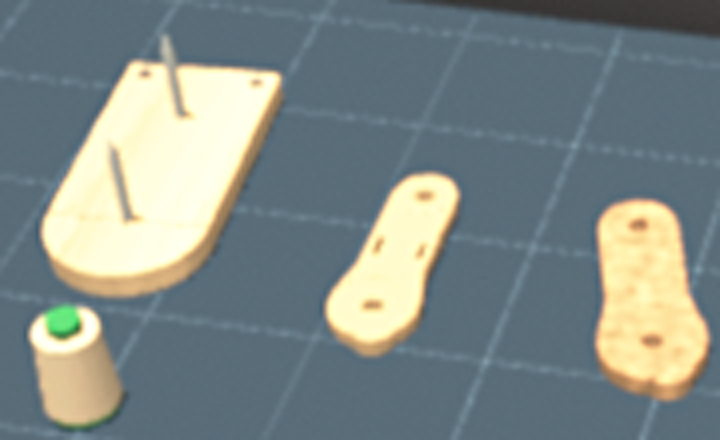

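The scene view shows the dowels standing on the jig, clear of its neighbours. Estimates so far: jig midpoint near (0.502, -0.335), yaw about 4°. I'll write a row-calculating helper, then move over the outsole.

```bash
cat >> h.py <<'E'
from scipy.spatial.transform import Rotation as Ro
def rows(*wps):
    """wps: (x,y,z,yawdeg) in world, tool down. prints row numbers relative to present pose"""
    o=status.get_obs(); R0=Ro.from_euler("xyz",o["eef_rot"])
    for x,y,z,a in wps:
        R=Ro.from_euler("xyz",[np.pi,0,np.radians(a)])
        print([round(float(v),4) for v in np.r_[R0.inv().apply(np.array([x,y,z])-o["ee_pos"])/.5,(R0.inv()*R).as_rotvec()/(np.pi/2)]])
E
python3 -c "
from h import *
rows((.4388,.3372,.16,195.4))"
```

```text
[-0.5333, -0.1301, 0.0909, -0.0, -0.0, -0.4339]
```

```bash
python3 -m pendant '[-0.5333,-0.1301,0.0909,0,0,-0.4339,1,-0.5333,-0.1301,0.0909,0,0,-0.4339,1,-0.5333,-0.1301,0.0909,0,0,-0.4339,1,-0.5333,-0.1301,0.0909,0,0,-0.4339,1,-0.5333,-0.1301,0.0909,0,0,-0.4339,1,-0.5333,-0.1301,0.0909,0,0,-0.4339,1,-0.5333,-0.1301,0.0909,0,0,-0.4339,1,-0.5333,-0.1301,0.0909,0,0,-0.4339,1,-0.5333,-0.1301,0.0909,0,0,-0.4339,1,-0.5333,-0.1301,0.0909,0,0,-0.4339,1]' 40
python3 - <<'E'
from h import *
p=vision.camera("wrist"); print(p["R"],p["t"],-p["R"].T@p["t"],p["K"][0,0],status.get_obs()["ee_pos"])
cv2.imwrite("pics/w1.png",p["pixels"][:,:,::-1])
print(proj(p,[[.4872,.3505,.016],[.3905,.3239,.016]]))
E
```

```text
time_s: 1.55
ee_pos: [0.4381, 0.3382, 0.1603]
eef_rot: [3.141, 0.0, -2.871]
force: [-0.3, 0.2, -0.5]
grip_width: 0.0942
grip_force: 0.0
[[-0.2681  0.9634 -0.0004]
 [ 0.9324  0.2595  0.2515]
 [ 0.2424  0.067  -0.9679]] [-0.2089 -0.5121  0.2181] [0.3686 0.3196 0.3398] 340.43528775880173 [0.4381 0.3381 0.1603]
[[315.5693 284.9599]
 [315.7409 184.359 ]]
```

View pics/w1.png

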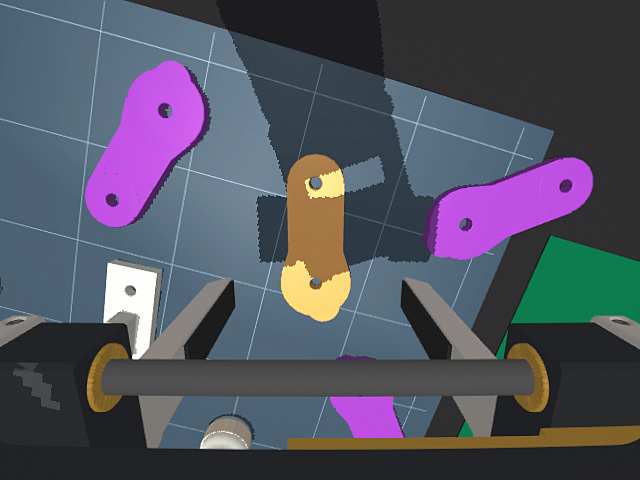

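The wrist view shows the outsole holes at (316,283) and (316,184). That agrees within 2 px with my projected estimate, so I'll descend and grip.

```bash
python3 -c "
from h import *
rows((.4388,.3372,.004,195.4))"; python3 -m pendant '[-0.002,0.001,0.2,0,0,0,1,-0.002,0.001,0.2,0,0,0,1,-0.002,0.001,0.3126,0,0,0,1,-0.002,0.001,0.3126,0,0,0,1,-0.002,0.001,0.3126,0,0,0,1,-0.002,0.001,0.3126,0,0,0,0,-0.002,0.001,0.3126,0,0,0,-0.3,-0.002,0.001,0.3126,0,0,0,-0.5,-0.002,0.001,0.3126,0,0,0,-0.5,-0.002,0.001,0.3126,0,0,0,-0.5,-0.002,0.001,0.3126,0,0,0,-0.5,-0.002,0.001,0.3126,0,0,0,-0.5]' 40
```

```text
[-0.0007, -0.0022, 0.3126, 0.0001, 0.0003, 0.001]
time_s: 2.8
ee_pos: [0.4397, 0.338, 0.0039]
eef_rot: [3.142, 0.0, -2.873]
force: [0.0, -1.4, 3.3]
grip_width: 0.0536
grip_force: 40.0
```

```bash
python3 -c "
from h import *
rows((.4397,.338,.16,195.4),(.502,-.335,.16,183.9))"; python3 -m pendant '[0,0,-0.3,0,0,0,-0.6,0,0,-0.3,0,0,0,-0.6,0,0,-0.3,0,0,0,-0.6,0,0,-0.3,0,0,0,-0.6]' 40
python3 -c "
from h import *
rows((.502,-.335,.16,183.9))"
```

```text
[-0.0, 0.0, -0.3122, 0.0, 0.0001, -0.0]
[0.2372, -1.3307, -0.3123, 0.0, 0.0001, 0.1278]
time_s: 3.2
ee_pos: [0.4417, 0.3394, 0.1604]
eef_rot: [3.138, 0.01, -2.873]
force: [-0.2, 1.0, -0.8]
grip_width: 0.0534
grip_force: 40.0
[0.2419, -1.3324, -0.0061, 0.0027, 0.006, 0.1278]
```

```bash
python3 -m pendant '[0.18,-0.99,0,0,0,0.1,-0.6,0.18,-0.99,0,0,0,0.1,-0.6,0.18,-0.99,0,0,0,0.1,-0.6,0.18,-0.99,0,0,0,0.1,-0.6,0.18,-0.99,0,0,0,0.1,-0.6,0.18,-0.99,0,0,0,0.1,-0.6,0.18,-0.99,0,0,0,0.1,-0.6,0.18,-0.99,0,0,0,0.1,-0.6,0.18,-0.99,0,0,0,0.1,-0.6,0.18,-0.99,0,0,0,0.1,-0.6,0.18,-0.99,0,0,0,0.1,-0.6]' 40
python3 -c "
from h import *
rows((.502,-.335,.16,183.9))"
```

```text
time_s: 4.3
ee_pos: [0.4838, -0.1676, 0.1526]
eef_rot: [-3.141, -0.001, -3.034]
force: [-0.5, 1.4, -1.9]
grip_width: 0.0536
grip_force: 40.0
[-0.0003, -0.3368, -0.0147, -0.0001, -0.0006, 0.0249]
```

```bash
python3 -m pendant '[0,-0.3368,-0.0147,0,0,0.025,-0.6,0,-0.3368,-0.0147,0,0,0.025,-0.6,0,-0.3368,-0.0147,0,0,0.025,-0.6,0,-0.3368,-0.0147,0,0,0.025,-0.6,0,-0.3368,-0.0147,0,0,0.025,-0.6,0,-0.3368,-0.0147,0,0,0.025,-0.6,0,-0.3368,-0.0147,0,0,0.025,-0.6]' 40
python3 - <<'E'
from h import *
p=vision.camera("wrist"); o=status.get_obs(); print(o["ee_pos"],o["eef_rot"])
cv2.imwrite("pics/w2.png",p["pixels"][:,:,::-1])
R=Ro.from_euler("xyz",o["eef_rot"])
q=lambda x:o["ee_pos"]+R.apply([x,0,-.012])
print("holes",proj(p,[q(-.05),q(.05)]))
a=np.radians(3.9);u=np.array([np.cos(a),np.sin(a)])
for s in(.05,-.05): print("tip/base",proj(p,[[*(np.array([.502,-.335])+s*u),z] for z in(.078,.018)]))
E
```

```text
time_s: 5.0
ee_pos: [0.5032, -0.3291, 0.1607]
eef_rot: [3.141, -0.0, -3.068]
force: [-1.0, -0.3, -1.5]
grip_width: 0.0536
grip_force: 40.0
[ 0.5033 -0.3292  0.161 ] [ 3.1413 -0.0001 -3.0678]
holes [[315.7927 382.2318]
 [315.7316 206.1994]]
tip/base [[309.0936 308.851 ]
 [310.4934 283.6162]]
tip/base [[309.1622 187.5918]
 [310.6653 182.5616]]
```

View pics/w2.png

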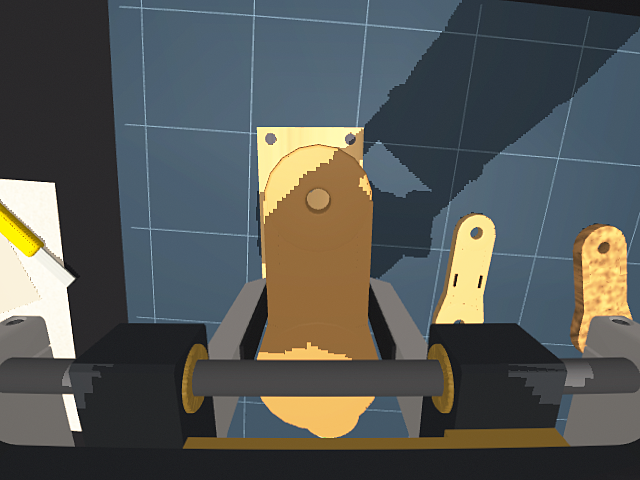

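The held heel hole is at (318,199), but I expected (316,206), so the piece sits a few mm further toward the heel. The piece hides the dowels, so I'll step aside to measure both.

```bash
python3 -c "
from h import *
rows((.502,-.225,.16,183.9))"; python3 -m pendant '[-0.012,0.21,0,0,0,0,-0.6,-0.012,0.21,0,0,0,0,-0.6,-0.012,0.21,0,0,0,0,-0.6,-0.012,0.21,0,0,0,0,-0.6,-0.012,0.21,0,0,0,0,-0.6]' 40
python3 - <<'E'
from h import *
p=vision.camera("wrist"); o=status.get_obs(); print(o["ee_pos"],o["eef_rot"])
im=p["pixels"][:,:,::-1]
cv2.imwrite("pics/w3.png",cv2.resize(im[110:350,60:380],None,fx=2.4,fy=2.4,interpolation=cv2.INTER_CUBIC))
a=np.radians(3.9);u=np.array([np.cos(a),np.sin(a)])
for s in(.05,-.05): print("tip/base",proj(p,[[*(np.array([.502,-.335])+s*u),z] for z in(.078,.018)]))
R=Ro.from_euler("xyz",o["eef_rot"])
print("hole",proj(p,[o["ee_pos"]+R.apply([.05,0,-.012])]))
E
```

```text
[-0.0128, 0.2079, 0.002, 0.0002, -0.0001, 0.0036]
time_s: 5.55
ee_pos: [0.5016, -0.2256, 0.1613]
eef_rot: [-3.141, 0.001, -3.069]
force: [0.4, 0.2, -1.8]
grip_width: 0.0536
grip_force: 40.0
[ 0.5015 -0.226   0.1611] [-3.1413  0.0003 -3.0696]
tip/base [[185.7038 301.4293]
 [207.9768 277.4338]]
tip/base [[173.81   179.6478]
 [200.0695 175.9655]]
hole [[315.2319 205.6483]]
```

View pics/w3.png

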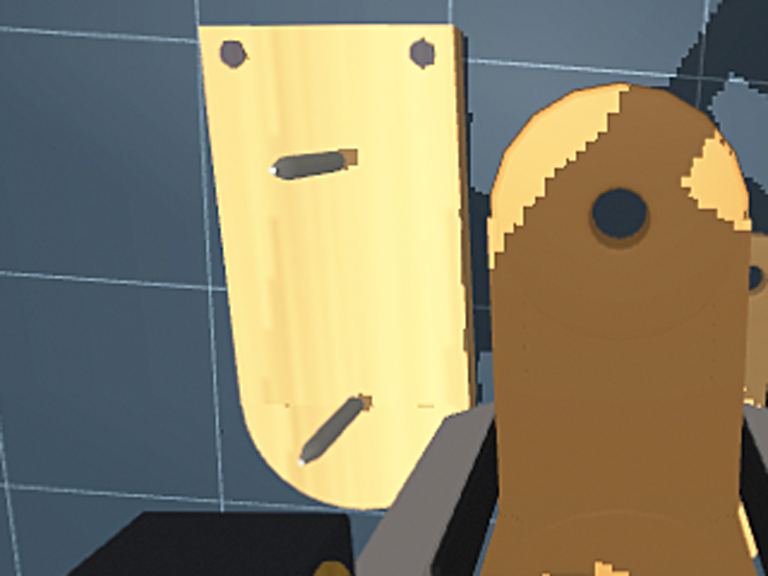

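The dowel tips are at about (173.3,180.8) and (186.3,302.9), within 1.5 px of the prediction. The held heel hole is at (318,201), and the dowels stand upright. I'll compute the relative offset within the same camera.

```bash
cat > rel.py <<'E'
from h import *
p=vision.camera("wrist")
H=unproj(p,[173.3,180.8],.078)[0]; T=unproj(p,[186.3,302.9],.078)[0]
m,a,d=fit([T,H]); print("jig in cam",m,a,d)
o=status.get_obs(); R=Ro.from_euler("xyz",o["eef_rot"]); z=(o["ee_pos"]+R.apply([.05,0,-.012]))[2]
h=unproj(p,[318,201.2],z)[0]; print("hole off in tool",R.inv().apply(np.r_[h,z]-o["ee_pos"]))
yaw=np.degrees(o["eef_rot"][2])
print("TCP target",o["ee_pos"][:2]+(H-h),yaw)
b=np.radians(a); 
off=R.inv().apply(np.r_[h,z]-o["ee_pos"])[:2]; off[1]*=-1
c,s=np.cos(b),np.sin(b); Rt=np.array([[-c,s],[-s,-c]]) # tool x -> -jig x ; tool y flipped
t=H-Rt@off*1; print("TCP yaw-aligned",t)
rows((*t,.10,a+180))
E
python3 rel.py
```

```text
jig in cam [ 0.5028 -0.3353] 4.3457724260258725 100.37900444670036
hole off in tool [ 0.0523  0.0012 -0.012 ]
TCP target [ 0.505  -0.3365] -175.89826969421657
TCP yaw-aligned [ 0.505  -0.3363]
[0.0088, -0.2201, 0.1221, -0.0001, 0.0001, -0.0027]
```

```bash
python3 -m pendant '[0.009,-0.2203,0,0,0,-0.003,-0.6,0.009,-0.2203,0,0,0,-0.003,-0.6,0.009,-0.2203,0,0,0,-0.003,-0.6,0.009,-0.2203,0.122,0,0,-0.003,-0.6,0.009,-0.2203,0.122,0,0,-0.003,-0.6,0.009,-0.2203,0.122,0,0,-0.003,-0.6,0.009,-0.2203,0.122,0,0,-0.003,-0.6]' 40
python3 -c "
from h import *
rows((.505,-.3365,.082,184.2),(.505,-.3365,.022,184.2))"
```

```text
time_s: 6.35
ee_pos: [0.5055, -0.3357, 0.1016]
eef_rot: [-3.141, 0.001, -3.064]
force: [0.6, -0.2, -0.1]
grip_width: 0.0538
grip_force: 40.0
[0.0011, -0.0015, 0.0392, -0.0006, 0.0006, 0.0026]
[0.0013, -0.0014, 0.1592, -0.0006, 0.0006, 0.0026]
```

Now I'll lower it in small steps, about 20 mm past the tips, and check the forces.

```bash
python3 -m pendant '[0.001,-0.0015,0.02,0,0,0,-0.6,0.001,-0.0015,0.04,0,0,0,-0.6,0.001,-0.0015,0.05,0,0,0,-0.6,0.001,-0.0015,0.06,0,0,0,-0.6,0.001,-0.0015,0.07,0,0,0,-0.6,0.001,-0.0015,0.08,0,0,0,-0.6,0.001,-0.0015,0.08,0,0,0,-0.6]' 40
python3 - <<'E'
from h import *
p=vision.camera("wrist"); cv2.imwrite("pics/w4.png",p["pixels"][100:460,160:520,::-1])
print(status.get_obs()["force"],status.get_obs()["moment"])
E
```

```text
time_s: 7.05
ee_pos: [0.5043, -0.3361, 0.0593]
eef_rot: [3.141, -0.001, -3.064]
force: [0.7, -0.5, -1.2]
grip_width: 0.0537
grip_force: 40.0
[-0.2686  0.0314 -1.5081] [ 0.0357 -0.0271 -0.0158]
```

View pics/w4.png

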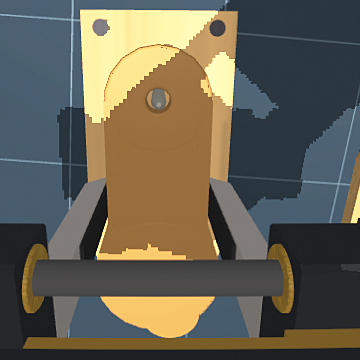

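The heel dowel stands inside the hole at crop (158,98), and there is no contact force. I'll push down to seat it.

```bash
python3 -m pendant '[0,0,0.02,0,0,0,-0.6,0,0,0.04,0,0,0,-0.6,0,0,0.055,0,0,0,-0.6,0,0,0.065,0,0,0,-0.6,0,0,0.072,0,0,0,-0.6,0,0,0.076,0,0,0,-0.6,0,0,0.077,0,0,0,-0.6,0,0,0.077,0,0,0,-0.6]' 40
```

```text
time_s: 7.9
ee_pos: [0.5046, -0.3364, 0.0219]
eef_rot: [-3.141, 0.0, -3.064]
force: [-1.2, 0.8, 2.0]
grip_width: 0.0534
grip_force: 40.0
```

```bash
python3 -m pendant '[0,0,0,0,0,0,0.2,0,0,0,0,0,0,0.2,0,0,0,0,0,0,0.2,0,0,-0.05,0,0,0,0.2,0,0,-0.28,0,0,0,0.2,0,0,-0.28,0,0,0,0.2,0,0,-0.28,0,0,0,0.5,0,0,-0.28,0,0,0,0.5]' 40
python3 - <<'E'
from h import *
p=vision.camera("top"); print("wait")
c=unproj(p,(502,278),.018)[0]; cv2.imwrite("pics/t2.png",rect(p,c,.034,half=.12,mm=.5)[:,:,::-1])
rows((.5431,-.0242,.16,197.7))
E
```

```text
time_s: 8.7
ee_pos: [0.5053, -0.3369, 0.164]
eef_rot: [-3.139, 0.003, -3.064]
force: [0.5, -0.5, -1.1]
grip_width: 0.0683
grip_force: 0.0
wait
[-0.125, 0.6165, 0.0028, -0.0004, 0.0004, -0.1476]
```

View pics/t2.png

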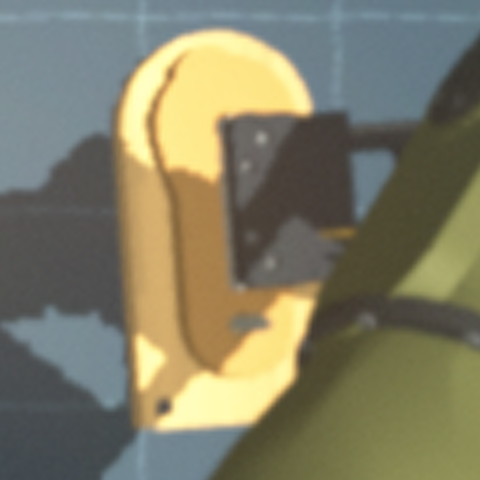

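The outsole is seated on the jig with its toe at the round end, and the heel dowel shows through at (250,322). Next is the midsole.

```bash
python3 -m pendant '[-0.125,0.6165,0.003,0,0,-0.148,1,-0.125,0.6165,0.003,0,0,-0.148,1,-0.125,0.6165,0.003,0,0,-0.148,1,-0.125,0.6165,0.003,0,0,-0.148,1,-0.125,0.6165,0.003,0,0,-0.148,1,-0.125,0.6165,0.003,0,0,-0.148,1,-0.125,0.6165,0.003,0,0,-0.148,1,-0.125,0.6165,0.003,0,0,-0.148,1,-0.125,0.6165,0.003,0,0,-0.148,1,-0.125,0.6165,0.003,0,0,-0.148,1]' 20
python3 - <<'E'
from h import *
p=vision.camera("wrist"); h=[holes(p,0,.014,g,r=.01) for g in([.5911,-.0088],[.4952,-.0395])]; print(h,*fit(h)); print(proj(p,[[*q,.014] for q in h]))
rows((.5431,-.0242,.004,197.7))
E
```

```text
time_s: 9.75
ee_pos: [0.5428, -0.0256, 0.1593]
eef_rot: [3.141, -0.001, -2.834]
force: [-1.0, -0.4, -0.1]
grip_width: 0.0939
grip_force: 0.0
[array([ 0.5894, -0.0084]), array([ 0.4933, -0.0388])] [ 0.5414 -0.0236] 17.567142055283718 100.72997248820266
[[318.9692 283.8213]
 [319.3591 182.8591]]
[-0.0016, 0.0024, 0.3111, 0.0001, -0.0005, -0.0007]
```

```bash
python3 -m pendant '[0,0.0024,0.2,0,0,0,1,0,0.0024,0.2,0,0,0,1,0,0.0024,0.311,0,0,0,1,0,0.0024,0.311,0,0,0,1,0,0.0024,0.311,0,0,0,1,0,0.0024,0.311,0,0,0,0,0,0.0024,0.311,0,0,0,-0.3,0,0.0024,0.311,0,0,0,-0.5,0,0.0024,0.311,0,0,0,-0.5,0,0.0024,0.311,0,0,0,-0.5,0,0.0024,0.311,0,0,0,-0.5,0,0.0024,0.311,0,0,0,-0.5]' 25
python3 -m pendant '[0,0,-0.3,0,0,0,-0.6,0,0,-0.3,0,0,0,-0.6,0,0,-0.3,0,0,0,-0.6,0,0,-0.3,0,0,0,-0.6,0,0,-0.3,0,0,0,-0.6,0,0,-0.3,0,0,0,-0.6]' 25
python3 -c "
from h import *
rows((.5035,-.225,.16,184.2))"
```

```text
time_s: 11.0
ee_pos: [0.5427, -0.023, 0.0046]
eef_rot: [3.142, 0.0, -2.832]
force: [0.1, -0.2, 1.4]
grip_width: 0.046
grip_force: 25.0
time_s: 11.6
ee_pos: [0.542, -0.0229, 0.153]
eef_rot: [3.141, -0.002, -2.832]
force: [0.2, -0.1, -0.6]
grip_width: 0.0457
grip_force: 25.0
[0.1965, -0.3615, -0.0139, 0.0004, -0.0015, 0.1505]
```

```bash
cat > held.py <<'E'
import sys
from h import *
th=float(sys.argv[1]); under=float(sys.argv[2])
p=vision.camera("wrist"); o=status.get_obs(); R=Ro.from_euler("xyz",o["eef_rot"])
z=o["ee_pos"][2]-under+th; g=o["ee_pos"]+R.apply([.0515,.001,0])
h=holes(p,0,z,g[:2],r=.01); off=R.inv().apply(np.r_[h,z]-o["ee_pos"]); print("px",proj(p,[[*h,z]]),"off",off)
x,y=off[0]-.05,off[1]; J=np.array([.5028,-.3353]); a=np.radians(184.2)
# tool x=(c,s), tool y=(s,-c) for tool down
t=J-(x*np.array([np.cos(a),np.sin(a)])+y*np.array([np.sin(a),-np.cos(a)])); print("TCP target",t)
rows((*t,.16,184.2))
cv2.imwrite("pics/held%d.png"%o["time_s"],p["pixels"][100:460,140:500,::-1])
E
python3 held.py .014 .0045
```

```text
px [[317.9713 199.8806]] off [ 0.0525  0.0009 -0.0094]
TCP target [ 0.5054 -0.336 ]
[0.2606, -0.5739, -0.0143, 0.0005, -0.0017, 0.1504]
```

```bash
ls -t pics | head -1
```

```text
held11.png
```

```bash
python3 -m pendant '[0.2606,-0.5739,-0.014,0,0,0.15,-0.6,0.2606,-0.5739,-0.014,0,0,0.15,-0.6,0.2606,-0.5739,-0.014,0,0,0.15,-0.6,0.2606,-0.5739,-0.014,0,0,0.15,-0.6,0.2606,-0.5739,-0.014,0,0,0.15,-0.6,0.2606,-0.5739,-0.014,0,0,0.15,-0.6,0.2606,-0.5739,-0.014,0,0,0.15,-0.6,0.2606,-0.5739,-0.014,0,0,0.15,-0.6,0.2606,-0.5739,-0.014,0,0,0.15,-0.6,0.2606,-0.5739,-0.014,0,0,0.15,-0.6,0.2606,-0.5739,-0.014,0,0,0.15,-0.6]' 25
python3 -c "
from h import *
rows((.5052,-.336,.095,184.2),(.5052,-.336,.038,184.2))"
```

```text
time_s: 12.75
ee_pos: [0.5065, -0.3347, 0.1615]
eef_rot: [3.141, -0.0, -3.066]
force: [0.9, -0.3, -0.2]
grip_width: 0.0459
grip_force: 25.0
[0.0027, -0.0023, 0.1331, 0.0001, -0.0, 0.0015]
[0.0027, -0.0024, 0.2471, 0.0001, -0.0, 0.0015]
```

```bash
python3 -m pendant '[0.0026,-0.0024,0.08,0,0,0.001,-0.6,0.0026,-0.0024,0.133,0,0,0.001,-0.6,0.0026,-0.0024,0.133,0,0,0.001,-0.6,0.0026,-0.0024,0.15,0,0,0.001,-0.6,0.0026,-0.0024,0.165,0,0,0.001,-0.6,0.0026,-0.0024,0.18,0,0,0.001,-0.6,0.0026,-0.0024,0.19,0,0,0.001,-0.6,0.0026,-0.0024,0.19,0,0,0.001,-0.6]' 25
python3 -c "
from h import *
rows((.5052,-.336,.038,184.2))"
```

```text
time_s: 13.55
ee_pos: [0.5047, -0.3372, 0.066]
eef_rot: [3.141, -0.001, -3.069]
force: [0.1, 0.8, -0.5]
grip_width: 0.0459
grip_force: 25.0
[-0.0013, 0.0023, 0.0561, 0.0003, -0.0004, -0.0006]
```

```bash
python3 -m pendant '[-0.0005,0.001,0.02,0,0,0,-0.6,-0.0005,0.001,0.035,0,0,0,-0.6,-0.0005,0.001,0.045,0,0,0,-0.6,-0.0005,0.001,0.052,0,0,0,-0.6,-0.0005,0.001,0.055,0,0,0,-0.6,-0.0005,0.001,0.055,0,0,0,-0.6,-0.0005,0.001,0.055,0,0,0,-0.6]' 25
```

```text
time_s: 14.25
ee_pos: [0.5052, -0.3369, 0.0393]
eef_rot: [-3.141, 0.0, -3.069]
force: [0.3, -0.2, -0.7]
grip_width: 0.0457
grip_force: 25.0
```

```bash
python3 -m pendant '[0,0,0.002,0,0,0,-0.6,0,0,0.003,0,0,0,-0.6,0,0,0.003,0,0,0,0.2,0,0,0.003,0,0,0,0.2,0,0,0.003,0,0,0,0.2,0,0,-0.05,0,0,0,0.2,0,0,-0.24,0,0,0,0.2,0,0,-0.24,0,0,0,0.2,0,0,-0.24,0,0,0,0.5,0,0,-0.24,0,0,0,0.5]' 25
python3 - <<'E'
from h import *
p=vision.camera("wrist"); cv2.imwrite("pics/w5.png",p["pixels"][100:460,140:500,::-1])
rows((.5395,-.1712,.16,180.1))
E
```

```text
time_s: 15.25
ee_pos: [0.5052, -0.3369, 0.1595]
eef_rot: [-3.141, 0.001, -3.069]
force: [0.5, -0.2, -0.1]
grip_width: 0.0683
grip_force: 0.0
[-0.0933, 0.3248, -0.0036, 0.0004, -0.0005, 0.045]
```

View pics/w5.png

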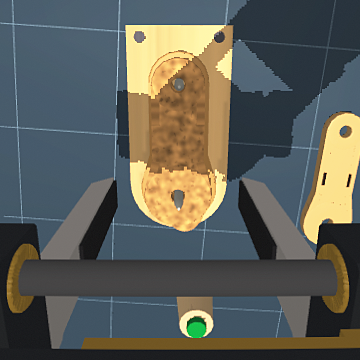

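The midsole is seated, with dowels showing at (179,83) and (178,198). Next is the insole.

```bash
python3 -m pendant '[-0.0933,0.3248,-0.003,0,0,0.045,1,-0.0933,0.3248,-0.003,0,0,0.045,1,-0.0933,0.3248,-0.003,0,0,0.045,1,-0.0933,0.3248,-0.003,0,0,0.045,1,-0.0933,0.3248,-0.003,0,0,0.045,1,-0.0933,0.3248,-0.003,0,0,0.045,1,-0.0933,0.3248,-0.003,0,0,0.045,1]' 20
python3 - <<'E'
from h import *
p=vision.camera("wrist"); h=[holes(p,0,.012,g,r=.01) for g in([.59,-.1711],[.4898,-.1713])]; print(h,*fit(h))
rows((.5392,-.1715,.004,180.1))
E
```

```text
time_s: 16.0
ee_pos: [0.5393, -0.1725, 0.1597]
eef_rot: [3.141, -0.001, -3.141]
force: [-0.5, -0.8, -0.4]
grip_width: 0.0944
grip_force: 0.0
[array([ 0.5888, -0.1713]), array([ 0.4887, -0.1715])] [ 0.5388 -0.1714] 0.12275211074326453 100.14656283229641
[0.0001, 0.0021, 0.3118, 0.0001, -0.0006, -0.0009]
```

```bash
python3 -m pendant '[0,0.002,0.2,0,0,0,1,0,0.002,0.2,0,0,0,1,0,0.002,0.312,0,0,0,1,0,0.002,0.312,0,0,0,1,0,0.002,0.312,0,0,0,1,0,0.002,0.312,0,0,0,0,0,0.002,0.312,0,0,0,-0.3,0,0.002,0.312,0,0,0,-0.6,0,0.002,0.312,0,0,0,-0.6,0,0.002,0.312,0,0,0,-0.6,0,0.002,0.312,0,0,0,-0.6,0,0.002,0.312,0,0,0,-0.6]' 25
python3 -m pendant '[0,0,-0.3,0,0,0,-0.7,0,0,-0.3,0,0,0,-0.7,0,0,-0.3,0,0,0,-0.7,0,0,-0.3,0,0,0,-0.7,0,0,-0.3,0,0,0,-0.7,0,0,-0.3,0,0,0,-0.7]' 25
python3 held.py .012 .0045
```

```text
time_s: 17.25
ee_pos: [0.5398, -0.1705, 0.0046]
eef_rot: [-3.142, 0.0, -3.14]
force: [-0.8, -0.2, 1.0]
grip_width: 0.0415
grip_force: 0.0
time_s: 17.85
ee_pos: [0.5393, -0.1702, 0.1532]
eef_rot: [3.141, -0.002, -3.14]
force: [0.0, -0.2, -1.1]
grip_width: 0.0139
grip_force: 0.0
px [[319.2506 182.3806]] off [ 0.0612  0.0017 -0.0074]
TCP target [ 0.5141 -0.3362]
[0.0509, -0.3318, -0.0142, 0.0006, -0.0015, -0.0455]
```

The fingers hadn't closed on it before the lift (width 41.5 mm). I'll re-open and look again.

```bash
python3 -m pendant '[0,0,0,0,0,0,1,0,0,0,0,0,0,1,0,0,0,0,0,0,1,0,0,0,0,0,0,1,0,0,0,0,0,0,1]' 25
python3 - <<'E'
from h import *
p=vision.camera("wrist"); h=[holes(p,0,.012,g,r=.01) for g in([.59,-.1711],[.4898,-.1713])]; print(h,*fit(h))
rows((.5392,-.1715,.004,180.1))
E
```

```text
time_s: 18.4
ee_pos: [0.5398, -0.1704, 0.1545]
eef_rot: [3.142, -0.0, -3.14]
force: [-0.7, 0.1, -0.4]
grip_width: 0.0505
grip_force: 0.0
[array([ 0.588 , -0.1696]), array([ 0.4878, -0.1681])] [ 0.5379 -0.1688] -0.8990635727981311 100.25276705371057
[0.0012, -0.0021, 0.301, 0.0, -0.0, 0.0]
```

```bash
python3 -m pendant '[0.0024,0.002,0.1,0,0,0.01,1,0.0024,0.002,0.2,0,0,0.01,1,0.0024,0.002,0.2,0,0,0.01,1,0.0024,0.002,0.2,0,0,0.01,1,0.0024,0.002,0.301,0,0,0.01,1,0.0024,0.002,0.301,0,0,0.01,1,0.0024,0.002,0.301,0,0,0.01,1]' 25
python3 -m pendant '[0,0,0,0,0,0,-0.6,0,0,0,0,0,0,-0.6,0,0,0,0,0,0,-0.6,0,0,0,0,0,0,-0.6,0,0,0,0,0,0,-0.6,0,0,0,0,0,0,-0.6,0,0,0,0,0,0,-0.6,0,0,0,0,0,0,-0.6,0,0,0,0,0,0,-0.6]' 25
```

```text
time_s: 19.15
ee_pos: [0.5395, -0.1698, 0.0064]
eef_rot: [-3.141, 0.001, 3.128]
force: [0.9, -0.3, 0.8]
grip_width: 0.0937
grip_force: 0.0
time_s: 20.05
ee_pos: [0.5386, -0.1695, 0.004]
eef_rot: [-3.142, -0.0, 3.128]
force: [0.3, -0.2, -0.5]
grip_width: 0.0374
grip_force: 25.0
```

```bash
python3 -m pendant '[0,0,-0.3,0,0,0,-0.7,0,0,-0.3,0,0,0,-0.7,0,0,-0.3,0,0,0,-0.7,0,0,-0.3,0,0,0,-0.7,0,0,-0.3,0,0,0,-0.7,0,0,-0.3,0,0,0,-0.7]' 25
python3 held.py .012 .004
```

```text
time_s: 20.65
ee_pos: [0.5379, -0.1692, 0.1524]
eef_rot: [3.141, -0.002, 3.128]
force: [-0.4, 0.9, -0.9]
grip_width: 0.0376
grip_force: 25.0
px [[317.4939 202.4378]] off [ 0.0513  0.0008 -0.0079]
TCP target [ 0.5041 -0.336 ]
[0.063, -0.3346, -0.0157, 0.0007, -0.0017, -0.0556]
```

```bash
python3 -m pendant '[0.063,-0.3346,-0.0157,0,0,-0.0556,-0.7,0.063,-0.3346,-0.0157,0,0,-0.0556,-0.7,0.063,-0.3346,-0.0157,0,0,-0.0556,-0.7,0.063,-0.3346,-0.0157,0,0,-0.0556,-0.7,0.063,-0.3346,-0.0157,0,0,-0.0556,-0.7,0.063,-0.3346,-0.0157,0,0,-0.0556,-0.7,0.063,-0.3346,-0.0157,0,0,-0.0556,-0.7,0.063,-0.3346,-0.0157,0,0,-0.0556,-0.7]' 25
python3 -c "
from h import *
rows((.5041,-.336,.095,184.2))"
```

```text
time_s: 21.5
ee_pos: [0.5052, -0.3351, 0.1617]
eef_rot: [3.141, -0.0, -3.067]
force: [0.5, 1.1, -0.5]
grip_width: 0.038
grip_force: 25.0
[0.0022, -0.0016, 0.1333, 0.0002, -0.0002, 0.001]
```

```bash
python3 -m pendant '[0.002,-0.0016,0.08,0,0,0,-0.7,0.002,-0.0016,0.13,0,0,0,-0.7,0.002,-0.0016,0.13,0,0,0,-0.7,0.002,-0.0016,0.15,0,0,0,-0.7,0.002,-0.0016,0.165,0,0,0,-0.7,0.002,-0.0016,0.18,0,0,0,-0.7,0.002,-0.0016,0.183,0,0,0,-0.7,0.002,-0.0016,0.183,0,0,0,-0.7]' 25
python3 -m pendant '[0,0,0.01,0,0,0,-0.7,0,0,0.02,0,0,0,-0.7,0,0,0.03,0,0,0,-0.7,0,0,0.036,0,0,0,-0.7,0,0,0.039,0,0,0,-0.7,0,0,0.039,0,0,0,-0.7,0,0,0.039,0,0,0,-0.7]' 25
```

```text
time_s: 22.3
ee_pos: [0.5039, -0.3372, 0.0704]
eef_rot: [3.142, -0.0, -3.068]
force: [-0.3, 0.5, -0.9]
grip_width: 0.0376
grip_force: 25.0
time_s: 23.0
ee_pos: [0.5039, -0.3372, 0.0518]
eef_rot: [-3.141, 0.0, -3.068]
force: [-4.3, 3.5, 10.7]
grip_width: 0.0377
grip_force: 25.0
```

```bash
python3 -m pendant '[0,0,0,0,0,0,0.2,0,0,0,0,0,0,0.2,0,0,0,0,0,0,0.2,0,0,0,0,0,0,0.2,0,0,-0.05,0,0,0,0.2,0,0,-0.22,0,0,0,0.2,0,0,-0.22,0,0,0,0.2,0,0,-0.22,0,0,0,0.5,0,0,-0.22,0,0,0,0.5]' 25
python3 - <<'E'
from h import *
p=vision.camera("wrist"); cv2.imwrite("pics/w6.png",cv2.resize(p["pixels"][100:360,200:400,::-1],None,fx=2,fy=2))
p=vision.camera("scene"); cv2.imwrite("pics/s6.png",cv2.resize(p["pixels"][140:300,80:300,::-1],None,fx=2.5,fy=2.5))
rows((.5963,.1706,.16,182.7))
E
```

```text
time_s: 23.9
ee_pos: [0.5039, -0.3372, 0.161]
eef_rot: [-3.141, 0.001, -3.068]
force: [-0.4, 0.2, -1.0]
grip_width: 0.0685
grip_force: 0.0
[-0.2597, 0.9984, -0.0002, 0.001, -0.0011, 0.0167]
```

View pics/w6.png

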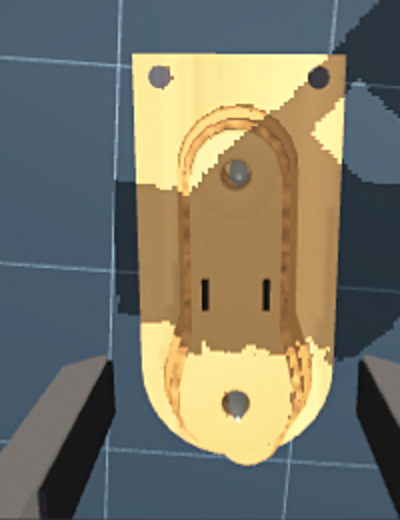

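The insole is on both dowels at (237,172) and (236,403), concentric on the stack with its slots visible. Now the plate.

```bash
python3 -m pendant '[-0.2597,0.998,0,0,0,0.0167,1,-0.2597,0.998,0,0,0,0.0167,1,-0.2597,0.998,0,0,0,0.0167,1,-0.2597,0.998,0,0,0,0.0167,1,-0.2597,0.998,0,0,0,0.0167,1,-0.2597,0.998,0,0,0,0.0167,1,-0.2597,0.998,0,0,0,0.0167,1,-0.2597,0.998,0,0,0,0.0167,1,-0.2597,0.998,0,0,0,0.0167,1,-0.2597,0.998,0,0,0,0.0167,1,-0.2597,0.998,0,0,0,0.0167,1,-0.2597,0.998,0,0,0,0.0167,1]' 25
python3 -m pendant '[0,0,0,0,0,0,1,0,0,0,0,0,0,1,0,0,0,0,0,0,1]' 25
python3 - <<'E'
from h import *
p=vision.camera("wrist"); h=[holes(p,0,.014,g,r=.01) for g in([.6463,.173],[.5462,.1682])]; print(h,*fit(h))
rows((.5963,.1706,.018,182.7))
E
```

```text
time_s: 25.2
ee_pos: [0.5962, 0.1718, 0.1591]
eef_rot: [-3.141, -0.003, -3.092]
force: [0.7, -1.9, 0.0]
grip_width: 0.0939
grip_force: 0.0
time_s: 25.5
ee_pos: [0.5968, 0.1686, 0.1609]
eef_rot: [-3.141, -0.0, -3.096]
force: [-0.5, 0.1, -0.4]
grip_width: 0.0939
grip_force: 0.0
[array([0.6445, 0.1721]), array([0.5448, 0.1674])] [0.5947 0.1698] 2.7302338276596667 99.79930259421204
[0.0009, 0.0036, 0.286, -0.0, 0.0, -0.0009]
```

```bash
python3 -m pendant '[0.0025,0.003,0.1,0,0,0,0.3,0.0025,0.003,0.2,0,0,0,0.2,0.0025,0.003,0.284,0,0,0,0.2,0.0025,0.003,0.284,0,0,0,0.2,0.0025,0.003,0.284,0,0,0,0.2,0.0025,0.003,0.284,0,0,0,-0.8]' 45
python3 -m pendant '[0,0,0,0,0,0,-1,0,0,0,0,0,0,-1,0,0,0,0,0,0,-1,0,0,0,0,0,0,-1,0,0,0,0,0,0,-1,0,0,0,0,0,0,-1,0,0,0,0,0,0,-1,0,0,0,0,0,0,-1,0,0,0,0,0,0,-1,0,0,0,0,0,0,-1]' 45
```

```text
time_s: 26.15
ee_pos: [0.597, 0.1715, 0.0219]
eef_rot: [3.141, 0.004, -3.095]
force: [-0.5, -0.7, 0.7]
grip_width: 0.0514
grip_force: 0.0
time_s: 27.15
ee_pos: [0.5957, 0.1714, 0.0194]
eef_rot: [-3.141, 0.001, -3.094]
force: [-1.8, -2.4, 6.2]
grip_width: 0.0194
grip_force: 45.0
```

```bash
python3 -m pendant '[0,0,-0.3,0,0,0,-1,0,0,-0.3,0,0,0,-1,0,0,-0.3,0,0,0,-1,0,0,-0.3,0,0,0,-1,0,0,-0.3,0,0,0,-1,0,0,-0.3,0,0,0,-1]' 45
python3 held.py .014 .019
```

```text
time_s: 27.75
ee_pos: [0.5945, 0.1713, 0.1664]
eef_rot: [-3.141, -0.004, -3.094]
force: [0.2, 0.4, -4.0]
grip_width: 0.0197
grip_force: 45.0
px [[317.2774 199.2842]] off [0.0514 0.0007 0.0052]
TCP target [ 0.5043 -0.3359]
[0.2281, -1.0047, 0.0143, -0.0004, -0.0025, -0.0167]
```

```bash
ls -t pics | head -1
```

```text
held27.png
```

```bash
python3 -m pendant '[0.225,-0.99,0,0,0,-0.0167,-1,0.225,-0.99,0,0,0,-0.0167,-1,0.225,-0.99,0,0,0,-0.0167,-1,0.225,-0.99,0,0,0,-0.0167,-1,0.225,-0.99,0,0,0,-0.0167,-1,0.225,-0.99,0,0,0,-0.0167,-1,0.225,-0.99,0,0,0,-0.0167,-1,0.225,-0.99,0,0,0,-0.0167,-1,0.225,-0.99,0,0,0,-0.0167,-1,0.225,-0.99,0,0,0,-0.0167,-1,0.225,-0.99,0,0,0,-0.0167,-1,0.225,-0.99,0,0,0,-0.0167,-1]' 45
python3 -m pendant '[0,0,0,0,0,0,-1,0,0,0,0,0,0,-1,0,0,0,0,0,0,-1]' 45
python3 -c "
from h import *
rows((.5043,-.3365,.105,184.2),(.5043,-.3365,.079,184.2))"
```

```text
time_s: 29.0
ee_pos: [0.5054, -0.3293, 0.1669]
eef_rot: [3.14, -0.002, -3.071]
force: [0.4, 1.0, -3.1]
grip_width: 0.0194
grip_force: 45.0
time_s: 29.3
ee_pos: [0.5068, -0.3271, 0.1689]
eef_rot: [3.141, -0.0, -3.067]
force: [0.0, -0.4, -3.3]
grip_width: 0.0195
grip_force: 45.0
[0.0064, -0.0183, 0.1278, 0.0001, -0.0, 0.0011]
[0.0064, -0.0183, 0.1798, 0.0001, -0.0, 0.0011]
```

Next I'll move to z=0.105 and settle, then descend to just below the tips.

```bash
python3 -m pendant '[0.0064,-0.0178,0.06,0,0,0.001,-1,0.0064,-0.0178,0.12,0,0,0.001,-1,0.0064,-0.0178,0.12,0,0,0.001,-1,0.0064,-0.0178,0.13,0,0,0.001,-1,0.0064,-0.0178,0.14,0,0,0.001,-1,0.0064,-0.0178,0.15,0,0,0.001,-1,0.0064,-0.0178,0.157,0,0,0.001,-1,0.0064,-0.0178,0.157,0,0,0.001,-1]' 45
python3 -m pendant '[0,0,0.005,0,0,0,-1,0,0,0.01,0,0,0,-1,0,0,0.015,0,0,0,-1,0,0,0.015,0,0,0,-1]' 45
```

```text
time_s: 30.1
ee_pos: [0.5038, -0.3373, 0.0902]
eef_rot: [3.141, -0.0, -3.07]
force: [0.3, -0.0, -3.5]
grip_width: 0.0197
grip_force: 45.0
time_s: 30.5
ee_pos: [0.5037, -0.3373, 0.0825]
eef_rot: [3.141, -0.0, -3.07]
force: [-0.1, -0.6, -3.3]
grip_width: 0.0193
grip_force: 45.0
```

```bash
python3 -m pendant '[0,0,0.003,0,0,0,-1,0,0,0.006,0,0,0,-1,0,0,0.008,0,0,0,-1,0,0,0.008,0,0,0,-1]' 45
```

```text
time_s: 30.9
ee_pos: [0.5039, -0.3375, 0.0794]
eef_rot: [-3.141, 0.0, -3.07]
force: [-2.5, 1.2, 1.2]
grip_width: 0.0199
grip_force: 45.0
```

```bash
python3 -m pendant '[0,0,0.001,0,0,0,-1,0,0,0.001,0,0,0,-1,0,0,0.001,0,0,0,0,0,0,0.001,0,0,0,0,0,0,0.001,0,0,0,0,0,0,-0.05,0,0,0,0,0,0,-0.2,0,0,0,0,0,0,-0.2,0,0,0,0,0,0,-0.2,0,0,0,0,0,0,-0.2,0,0,0,0]' 45
python3 -m pendant '[0,0.6,-0.02,0,0,0,0,0,0.6,-0.02,0,0,0,0,0,0.6,-0.02,0,0,0,0,0,0.6,-0.02,0,0,0,0,0,0.6,-0.02,0,0,0,0,0,0.6,-0.02,0,0,0,0,0,0.6,-0.02,0,0,0,0,0,0.6,-0.02,0,0,0,0,0,0.6,-0.02,0,0,0,0]' 45
python3 - <<'E'
from h import *
p=vision.camera("scene"); a=cv2.resize(p["pixels"][150:290,90:290,::-1],(500,350),interpolation=cv2.INTER_CUBIC)
q=vision.camera("top"); b=cv2.resize(q["pixels"][170:340,440:560,::-1],(247,350),interpolation=cv2.INTER_CUBIC)
cv2.imwrite("pics/fin.png",np.hstack([a,b])); cv2.imwrite("pics/top9.png",q["pixels"][:,:,::-1])
E
```

```text
time_s: 31.9
ee_pos: [0.5038, -0.3374, 0.1786]
eef_rot: [-3.142, 0.0, -3.07]
force: [-0.5, 0.1, -1.0]
grip_width: 0.0475
grip_force: 0.0
time_s: 32.8
ee_pos: [0.4821, -0.039, 0.188]
eef_rot: [3.141, -0.001, -3.071]
force: [-0.1, 0.2, -0.8]
grip_width: 0.0471
grip_force: 0.0
```

View pics/fin.png

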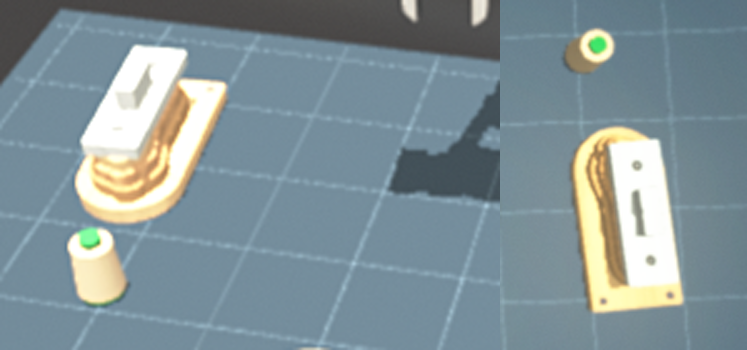

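The plate sits level over both dowels. Its seating height works out to 60.4 mm against the nominal 60 mm. The spool is untouched and the gripper is clear, so I'll hand in.

```bash
python3 -c "
from station import order
print(order.hand_in())"
```

```text
the job is handed in; nothing more can be done
None
```

The outsole, midsole, insole and pressing plate are stacked on the jig in that order, toes to the rounded end, everything released; the first insole grasp missed and was redone, the arm stayed clear of the spool, tape and jar, and the job is handed in (no verdict was returned).

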